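Set the roller clearance on a bench pump head

TASK

Set the clearance of the empty roller pump on the bench: turn its black adjuster knob clockwise until the screw just bottoms, without forcing it, then back it off a quarter of a turn. Then swing the orange lock lever fully over to the green dot to lock the setting, keep the setting as it is, and leave the things round the pump where they stand.

Things in the scene. Friction and masses are not known exactly. Their poses are not given: they have to be found in the camera images.
- pump: Light grey roller pump head bolted to the bench on a dark base plate 105 x 185 x 10 mm. Origin on the bench top under the knob's axis; its x points to the back of the pump, y to the shoulder with the lever, z up. Knob tower: x and y from -40 to 40 mm, top at z = 78 mm. Lower shoulder: y from 40 to 124 mm, x from -40 to 40 mm, top at z = 46 mm. Does not move.
- knob (a joint): Angle (rad) of the black round ribbed adjuster knob on the tower, white line on top; vertical axis through the pump's origin. Grows clockwise seen from above; clockwise lowers the shoe 1 mm a turn. Starts a third to a little over half a turn short of bottoming. The angle at which it bottoms differs each time and shows in no reading: it has to be felt. It neither rises nor sinks.
- knob_grip (a point): Point on the knob's axis, 99 mm above the bench; knob 40 mm across, underside 84 mm, top 110 mm above the bench. It runs at about 0.1 N m and stops hard when bottomed; above about 0.3 N m there the rotor gives way and sinks as the knob goes on turning (damage). The round knob slips in two fingers at roughly 0.015 to 0.035 N m per newton of squeeze.
- lock (a joint): Angle (rad) of the orange lock lever on the shoulder: about 0 to 0.25 when open (pointing to the pump's +y, over the orange dot), 1.57 when closed against its end stop (pointing to the pump's -x, at the green dot). Grows anticlockwise seen from above. Vertical pivot at (15, 85) mm in the pump's x and y. Stays where it is left; needs about 1.5 N at the post.
- lever_post (a point): On the axis of the orange upright round post at the lever's end, 55 mm from the pivot; post 14 mm across, its top 85 mm above the bench and the lever's arm under it 51 to 58 mm above the bench; the point lies 10 mm below the top of the post.
- shoe_face (a point): Middle of the underside of the aluminium pressing shoe (30 mm wide, 10 mm high) on the pump's front, directly driven by the knob; its z axis is up. When the screw bottoms it just meets roller_top.
- roller_top (a point): Top of the uppermost white roller of the rotor on the pump's front, under the shoe; z axis up. The gap shoe_face minus roller_top in z is 0 at the bottom and 0.25 mm after a quarter turn back, far below the reading noise. It stays put unless the screw is forced.
- timer: White bench timer 58 x 68 x 18 mm lying loose near the front edge; bystander, origin under its centre.
- tape_roll: Roll of brown tape 93 x 91 x 48 mm lying flat near the front edge; bystander, origin under its centre.
- tip_box_blue: Open blue pipette tip box 98 x 128 x 78 mm to the right; bystander, origin under its centre.
- dropper_bottle: Small amber dropper bottle, 33 mm across, 102 mm high, behind and right of the pump; bystander, origin under its centre.
- vial_10: White dropper vial, 23 mm across, 57 mm high, to the right of the pump; bystander, origin under its centre.

How it is judged:
By the outcome, as a careful person would: the job done as asked, in the order asked, and still so for the second after the job is handed in, with the robot touching nothing.
It also fails if it takes over 70 s, if anything falls off the work surface, if the arm or the gripper's body presses on something with over 40 N, if the wrist force passes 120 N, or if a joint passes its speed limit or range.

ROBOT

A 7-joint arm with a two-finger parallel gripper is mounted at the origin on a cart in front of the work surface, level with it; the furniture and walls round the work are solid. World frame = base frame: x ahead of the robot, y to its left, z up, the work surface at z = 0. Lengths are in mm, angles in rad, forces in N, time in s.
With the tool pointing down it reaches from about 400 to 875 mm from the base axis. Payload 4.4 kg.
Tool frame: the origin (TCP) lies at the very end of the fingers, on their centre line; the grasp point (between the pads) lies ctrl.grip_depth behind it (ctrl.grip_depth is the distance from the TCP to the grasp point, in mm); y points along the fingers, x is the direction in which the jaws open and shut, and the axes are right-handed (so a half turn about y gives the same grasp; the last joint's range is limited). The gripper opens to 85 mm and grips with 20 to 120 N. Pads are 22 mm wide; open, the fingers measure 114 mm over their backs; the gripper's body (76 mm by 85 mm) begins 54 mm behind the grasp point. The pads swing forward as they close: fully open they stand 13 mm farther back than shut.
Start: joints at [1.161, 0.628, 0.038, 1.517, -0.027, 0.996, -0.02], TCP at [219.122, -611.967, 231.313] pointing down, gripper open.
Joint ranges: [-3.06, 3.06], [-0.37, 2.12], [-1.25, 1.32], [0.18, 2.47], [-1.1, 4.24], [0.23, 1.98], [-2.94, 2.94]. Speed limits (rad/s): [2.57, 2.57, 3.14, 3.14, 3.14, 3.14, 3.14].

INTERFACE

Orientations are given as [roll, pitch, yaw] about the fixed x, y, z axes, in that order (R = Rz(yaw) Ry(pitch) Rx(roll)).
In Python, from cell import ctrl gives the robot as it stands.
- The arm moves only by the tool apply_moves, never from a script. Its argument "motion" is a list of rows, each a list of 5 numbers: the shift along the tool's x, y, z in cm, then the turn about the tool's y in rad, then the finger opening in cm, from 0 to 8.54. In form: [[tx, ty, tz, roll, hand], ...]. A call has 1 to 20 rows; each row is the pose to reach, as a shift and turn from the pose commanded when the call began, along the tool's axes at that moment; what a row does not reach only later rows make up. A row lasts 1/8 s, in which the tool goes at most 62.5 mm and 10.7 degrees, less where a joint would pass 70% of its speed; a pose out of reach is approached as far as the arm can. A call with a gripper value outside its range is refused whole. The fingers move at their own pace and stop on an object; the grip force is fixed at half the most. Time passes only in rows, so rows that repeat a pose let the fingers close. It gives the time, the measured TCP pose, the force and the opening at its end, in the units of the state.
- ctrl.read_state(): the state, without advancing time (a new reading comes with each control period).
- ctrl.get_image(name): name is "scene" or "top" or "wrist"; returns a dict with "image" (384x512x3 uint8, red, green, blue), "vfov" (degrees; the focal length in pixels is half the picture's height over the tangent of half this angle, whatever the lens; pixels are square), "cx", "cy" (the principal point, pixels), "extrinsics" (4x4, takes a point from world to camera coordinates); the wrist camera has in their place "tool_from_camera" (4x4, takes a point from camera to tool coordinates, whose origin is the TCP and whose axes are the tool frame's). Camera axes: x right, y up, looking along -z (the intrinsics and any distortion apply to the point x, -y, -z); pixel columns grow to the right and rows downward; lengths in mm; the calibration is good to about 2 mm. The wrist camera is an equidistant fisheye: a pixel r from the principal point sees the ray r / f radians off the axis. A picture is of the moment at which its call begins: read the wrist's pose just before it. There is no depth.
- ctrl.finish_job(): hands the job in, once; it reports no verdict.
Trained networks look in a picture, given as the dict that the camera call returned (one of the last four; its "shot" number tells which), for a name from the list of things; names that differ only in an ending like _2 or _b are one class to them, and where a whole thing is asked for, a point or a joint stands for the part that bears it (a point fixed in the world has none). Each returns a list of dicts, best first, with "confidence" (0 to 1); they miss things now and then, are a little off and sometimes report something else, mostly with a low value. They report only what shows in the picture. A call takes as long as a camera call.
- ctrl.search_frame(picture, query): "location" ([x, y, z] in mm, in world coordinates, good to about 4 mm: the middle of the surface that is visible of it).
- ctrl.mark_of(picture, query): "location" ([x, y, z] in mm, in world coordinates, good to about 4 mm: a listed point, or the origin of a listed thing).
The state is a dict: "clock": time; "qpos": joint angles; "qd": joint speeds; "tau": joint torques, N m; "eef_pos": TCP position; "tool_rot": TCP orientation; "force": force on the tool from outside, world axes, zero at the start; "torque": the same for the moment, N m; "width": finger opening in mm.
Only numpy, scipy, OpenCV 4.12 (cv2) and the standard library are available. Lean on these libraries where they do the work, as an engineer would, in place of code of your own. Each camera call takes 0.05 s, during which the arm holds its last target.

## Working session

There is one attempt and no reset: what is moved stays moved. The work goes in short steps, Python scripts to look and compute and a tool call to move; the robot and the scene stay as the last step left them, time stands still between calls to the robot, and variables do not carry over. Pictures are saved under pics/ and viewed, and the job is handed in when it is done.

Besides the shell and the picture viewer there is one more tool, called after "Request:" as name(argument=value, ...), one argument or row to a line, values as JSON. apply_moves: Moves the arm, as the interface text tells. Its arguments: {"type":"object","properties":{"motion":{"type":"array","items":{"type":"array","items":{"type":"number"}}}},"required":["motion"]}

```bash
mkdir -p pics; ls; cat > h.py <<'E'
import numpy as np, cv2
from cell import ctrl
def save(p,n): cv2.imwrite(f'pics/{n}.png',cv2.cvtColor(p['image'],cv2.COLOR_RGB2BGR))
E
python3 - <<'E'
from h import *
s=ctrl.read_state(); print(s, ctrl.grip_depth)
for n in ['scene','top','wrist']:
    p=ctrl.get_image(n); save(p,n+'0')
    print(n,p['vfov'],p['cx'],p['cy'])
    print(np.round(p.get('extrinsics',p.get('tool_from_camera')),3).tolist())
    for q in ['pump','knob_grip','lever_post','shoe_face','roller_top','timer','tape_roll','tip_box_blue','dropper_bottle','vial_10']:
        r=ctrl.mark_of(p,q)
        if r: print(q,[(np.round(a['location'],1).tolist(),round(a['confidence'],2)) for a in r[:2]])
E
```

```text
pics
{'clock': 0.0, 'qpos': array([ 1.16120102,  0.62934469,  0.03842815,  1.51832424, -0.02700461,
        0.99628228, -0.01996437]), 'qd': array([-4.40040100e-04, -5.30993808e-04,  6.26205666e-05, -1.46591282e-03,
        2.37847104e-03,  6.73850880e-04, -1.77964516e-04]), 'tau': array([ 3.80675292e-04, -5.63395035e+01,  1.22618169e+00, -1.93442702e+01,
        1.09597453e-02,  1.06152578e-02,  6.23443697e-06]), 'eef_pos': array([ 218.92740779, -611.38947748,  230.40374445]), 'tool_rot': array([-1.5708075 ,  0.00184104, -1.22695575]), 'force': array([-0.26685336, -0.03365378, -1.28306928]), 'torque': array([ 0.02969315, -0.03066713,  0.03517501]), 'width': 85.27370289643517} 18.700000000000003
scene 42.704981148729914 249.82334230543412 190.52069413117272
[[-0.74, -0.673, 0.011, 131.467], [0.514, -0.554, 0.655, -502.444], [-0.434, 0.49, 0.756, -564.96], [0.0, 0.0, 0.0, 1.0]]
pump [([481.7, -298.1, -0.7], 0.91)]
knob_grip [([480.9, -303.2, 97.8], 0.77)]
lever_post [([434.2, -164.3, 75.1], 0.84)]
shoe_face [([438.2, -310.5, 53.3], 0.51), ([441.6, -311.9, 55.6], 0.33)]
roller_top [([4
[... 455 characters left out ...]
]
knob_grip [([481.6, -294.9, 100.1], 0.83)]
lever_post [([433.5, -164.5, 76.2], 0.8)]
shoe_face [([440.1, -311.2, 62.8], 0.59), ([441.3, -309.9, 55.5], 0.39)]
roller_top [([439.7, -312.2, 55.7], 0.63)]
timer [([323.6, -439.2, 3.5], 0.94)]
tape_roll [([296.6, -296.0, -3.5], 0.57), ([324.3, -438.9, 0.0], 0.53)]
tip_box_blue [([505.2, -553.6, 0.7], 0.81)]
dropper_bottle [([646.5, -454.5, -4.2], 0.86)]
vial_10 [([424.3, -496.5, -0.8], 0.58)]
wrist 65.70646984690485 257.01980710906344 194.35611100769893
[[1.0, 0.001, 0.001, 0.674], [0.001, 0.326, -0.945, -142.786], [-0.001, 0.945, 0.326, 85.768], [0.0, 0.0, 0.0, 1.0]]
timer [([327.3, -437.1, -2.7], 0.84)]
tape_roll [([290.8, -289.4, -3.1], 0.6)]
```

```bash
python3 - <<'E'
import cv2
a=[cv2.imread(f'pics/{n}0.png') for n in ('scene','top')]
cv2.imwrite('pics/top_z.png',cv2.resize(a[1],(800,600)))
cv2.imwrite('pics/scene_z.png',cv2.resize(a[0],(800,600)))
E
```

```text
(no output)
```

View pics/top_z.png

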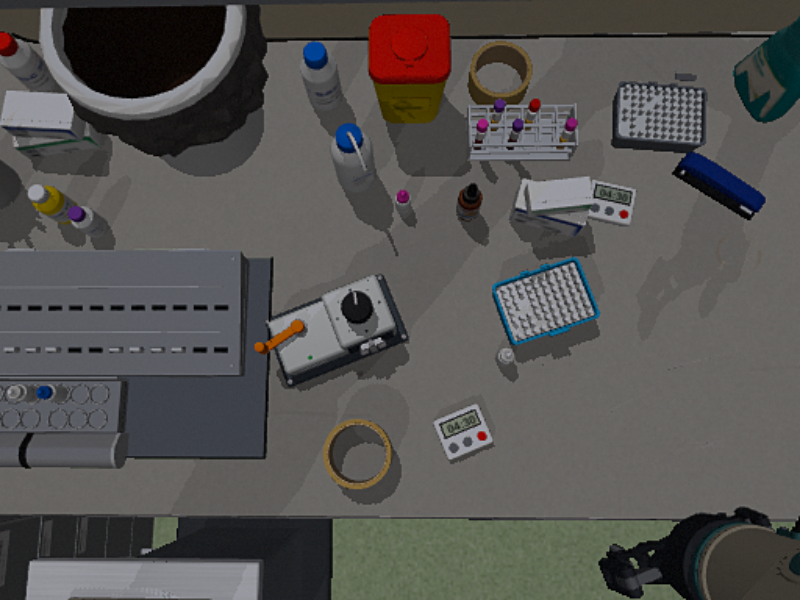

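View pics/scene_z.png

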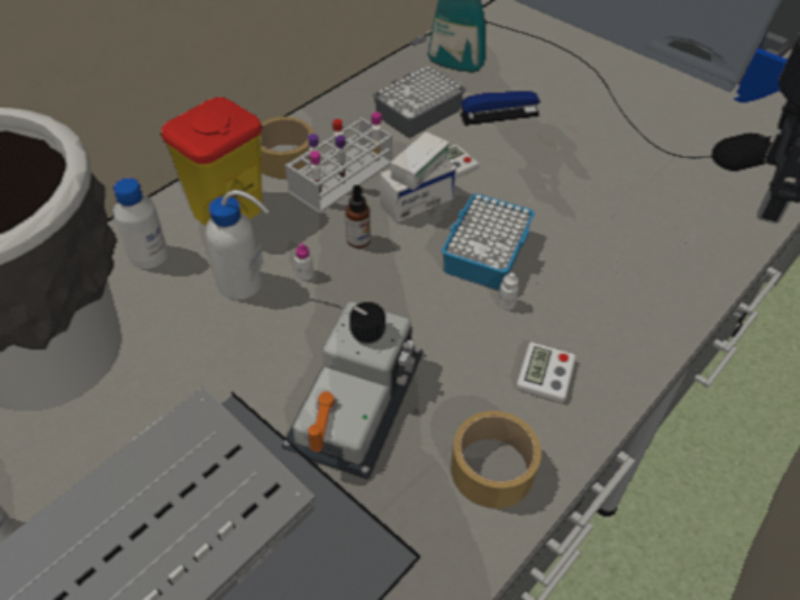

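Request:
apply_moves(
  motion=[
    [-3.5,0,5.9,-0.15,8.5],
    [-7,0,11.8,-0.3,8.5],
    [-10.5,0.5,17.7,-0.45,8.5],
    [-14,1,23.5,-0.6,8.5],
    [-17.5,1,29.4,-0.75,8.5],
    [-20.8,1,35.3,-0.9,8.5],
    [-20.8,1,35.3,-1,8.5],
    [-20.8,1,35.3,-1,8.5],
  ],
)

```text
clock: 2.65
eef_pos: [483.9, -293.7, 221.6]
tool_rot: [-1.569, -0.002, -0.221]
force: [0.2, -0.9, -0.3]
width: 85.0
```

```bash
cat > w.py <<'E'
from h import *
import sys
s=ctrl.read_state(); print({k:np.round(s[k],3).tolist() for k in s})
p=ctrl.get_image('wrist'); save(p,sys.argv[1])
for q in sys.argv[2:]:
    r=ctrl.mark_of(p,q)
    if r: print(q,[(np.round(a['location'],1).tolist(),round(a['confidence'],2)) for a in r[:2]])
E
python3 w.py w1 pump knob_grip lever_post shoe_face
```

```text
{'clock': 2.65, 'qpos': [0.663, 0.527, -0.25, 1.764, 0.161, 0.87, 0.121], 'qd': [0.048, -0.005, 0.073, 0.01, 0.02, 0.009, -0.007], 'tau': [-1.535, -48.557, -3.308, -17.545, -0.153, -0.074, 0.058], 'eef_pos': [483.919, -293.741, 221.554], 'tool_rot': [-1.569, -0.002, -0.221], 'force': [0.22, -0.935, -0.319], 'torque': [-0.018, 0.059, 0.004], 'width': 84.956}
pump [([483.0, -298.9, -0.8], 0.95)]
knob_grip [([485.2, -296.3, 99.5], 0.78)]
lever_post [([434.7, -167.7, 75.9], 0.9)]
shoe_face [([434.9, -165.6, 78.1], 0.63), ([438.9, -311.4, 56.9], 0.6)]
```

View pics/w1.png

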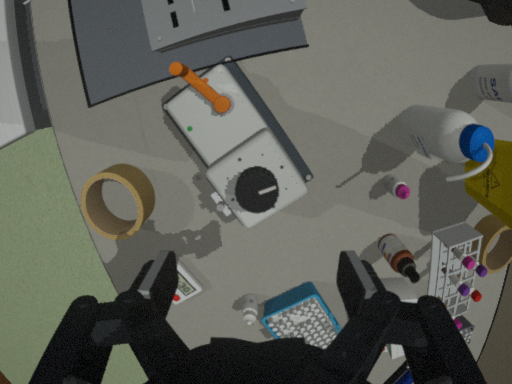

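```bash
cat >> h.py <<'E'
from scipy.spatial.transform import Rotation as Ro
def wray(p,s,u,v):
    f=192/np.tan(np.radians(p['vfov']/2)); d=np.array([u-p['cx'],v-p['cy']]); r=np.hypot(*d); th=r/f
    c=np.array([np.sin(th)*d[0]/r,-np.sin(th)*d[1]/r,-np.cos(th)])
    T=np.array(p['tool_from_camera']); R=Ro.from_euler('xyz',s['tool_rot']).as_matrix()
    return R@T[:3,3]*1+R@T[:3,:3]@np.zeros(3)+s['eef_pos'], R@T[:3,:3]@c
def atz(o,d,z): return o+d*(z-o[2])/d[2]
def wproj(p,s,X):
    f=192/np.tan(np.radians(p['vfov']/2)); T=np.array(p['tool_from_camera']); R=Ro.from_euler('xyz',s['tool_rot']).as_matrix()
    t=R.T@(np.array(X)-s['eef_pos']); c=T[:3,:3].T@(t-T[:3,3]); x,y,z=c[0],-c[1],-c[2]
    r=np.hypot(x,y); th=np.arctan2(r,z); return np.array([p['cx']+f*th*x/r,p['cy']+f*th*y/r])
E
python3 - <<'E'
from h import *
im=cv2.imread('pics/w1.png'); 
cv2.imwrite('pics/w1z.png',cv2.resize(im[40:260,130:340],None,fx=2.7,fy=2.7,interpolation=cv2.INTER_CUBIC))
s=ctrl.read_state(); p=ctrl.get_image('wrist')
for X in [(483,-297.8,110),(483,-297.8,84)]: print(wproj(p,s,X))
print(atz(*wray(p,s,257,190),110))
E
```

```text
[258.17991865 189.22115436]
[258.11227617 181.00336457]
[ 481.79890161 -298.27480621  110.        ]
```

View pics/w1z.png

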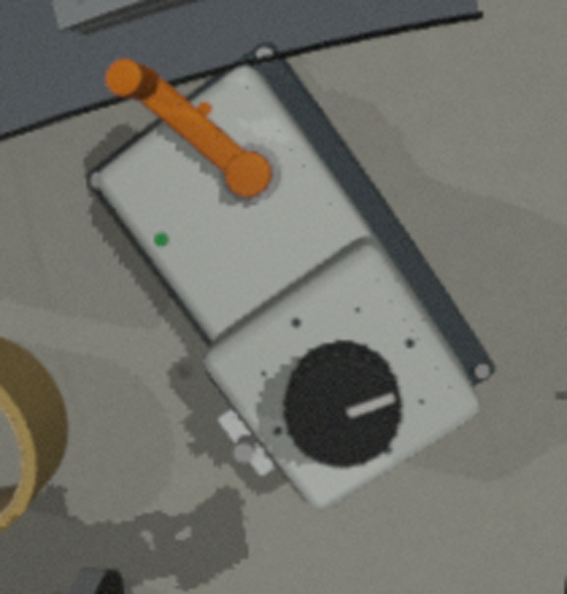

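Request:
apply_moves(
  motion=[
    [0,0,0,-0.18,8.5],
    [0,0,0,-0.36,8.5],
    [0,0,0,-0.54,8.5],
    [0,0,0,-0.72,8.5],
    [0,0,0,-0.9,8.5],
    [0,0,0,-1.0,8.5],
  ],
)

```text
clock: 3.7
eef_pos: [480.5, -298.3, 221.2]
tool_rot: [-1.571, 0.0, 0.774]
force: [-0.3, 0.6, -0.9]
width: 85.0
```

```bash
python3 w.py w2 pump knob_grip lever_post
```

```text
{'clock': 3.7, 'qpos': [0.846, 0.562, -0.523, 1.759, 0.344, 0.913, 0.95], 'qd': [0.131, 0.036, -0.212, -0.003, 0.141, 0.044, 0.639], 'tau': [-0.6, -48.608, -5.131, -17.22, -0.107, -0.038, -0.523], 'eef_pos': [480.522, -298.33, 221.24], 'tool_rot': [-1.571, 0.0, 0.774], 'force': [-0.337, 0.613, -0.89], 'torque': [-0.019, 0.023, 0.037], 'width': 84.963}
pump [([484.6, -296.7, 0.0], 0.74)]
knob_grip [([488.3, -295.0, 100.0], 0.8)]
lever_post [([435.1, -168.0, 75.7], 0.61)]
```

Request:
apply_moves(
  motion=[
    [0,0,0,-0.18,8.5],
    [0,0,0,-0.36,8.5],
    [0,0,0,-0.54,8.5],
    [0,0,0,-0.72,8.5],
    [0,0,0,-0.9,8.5],
    [0,0,0,-1.08,8.5],
    [0,0,0,-1.2,8.5],
    [0,0,0,-1.2,8.5],
    [0,0,0,-1.2,8.5],
  ],
)

```text
clock: 5.03
eef_pos: [481.2, -297.3, 221.3]
tool_rot: [-1.571, 0.0, 1.97]
force: [-0.3, 0.1, 1.5]
width: 85.3
```

```bash
python3 w.py w3 pump knob_grip lever_post; python3 - <<'E'
from h import *
im=cv2.imread('pics/w3.png'); s=ctrl.read_state(); p=ctrl.get_image('wrist')
q=wproj(p,s,(483,-297.8,110)); print(q)
x,y=int(q[0]),int(q[1]); c=im[max(0,y-60):y+60,max(0,x-60):x+60]
cv2.circle(im,(x,y),2,(0,0,255),1)
cv2.imwrite('pics/w3z.png',cv2.resize(c,None,fx=5,fy=5,interpolation=cv2.INTER_CUBIC))
E
```

```text
{'clock': 5.025, 'qpos': [1.03, 0.644, -0.848, 1.754, 0.563, 1.005, 1.937], 'qd': [-0.002, -0.003, -0.003, 0.0, 0.003, 0.001, 0.01], 'tau': [0.13, -47.869, -9.762, -16.485, 0.015, 0.005, -0.006], 'eef_pos': [481.241, -297.341, 221.314], 'tool_rot': [-1.571, 0.0, 1.97], 'force': [-0.26, 0.089, 1.471], 'torque': [0.059, 0.033, 0.014], 'width': 85.339}
pump [([484.2, -300.0, 0.6], 0.88)]
knob_grip [([483.5, -298.4, 97.7], 0.72)]
lever_post [([432.7, -165.3, 77.5], 0.91)]
[256.40753863 190.37182038]
```

View pics/w3z.png

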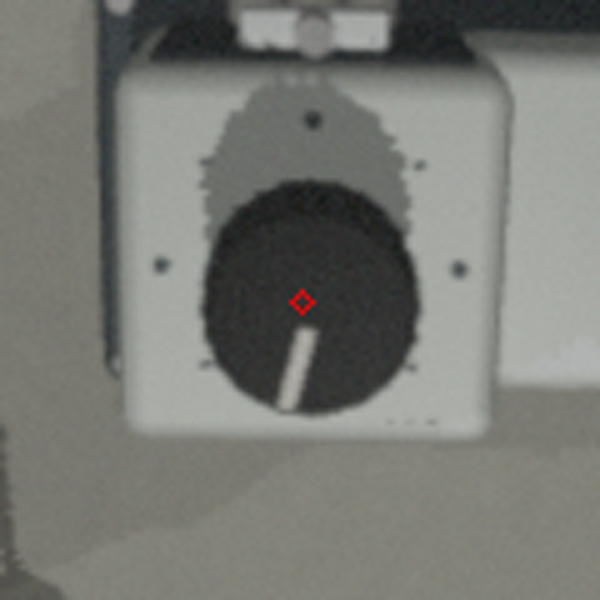

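```bash
python3 - <<'E'
from h import *
s=ctrl.read_state(); p=ctrl.get_image('wrist')
print(atz(*wray(p,s,258.6,192),110))
R=Ro.from_euler('xyz',s['tool_rot']).as_matrix(); print(R.T@(np.array([483,-298,84])-s['eef_pos']))
E
```

```text
[ 483.69095086 -295.37546084  110.        ]
[ -1.39432869 137.4098078   -1.13126647]
```

Request:
apply_moves(
  motion=[
    [0,4,-0.2,0,8.5],
    [0,8,-0.2,0,8.5],
    [0,11.5,-0.2,0,8.5],
    [0,13.6,-0.2,0,8.5],
    [0,13.6,-0.2,0,8.5],
    [0,13.6,-0.2,0,8.5],
  ],
)

```text
clock: 6.08
eef_pos: [484.0, -296.4, 86.2]
tool_rot: [-1.572, 0.001, 1.973]
force: [-0.1, 0.4, 0.4]
width: 85.1
```

```bash
python3 w.py w4
```

```text
{'clock': 6.075, 'qpos': [0.935, 0.811, -0.704, 1.862, 0.753, 0.756, 1.78], 'qd': [0.005, -0.013, -0.005, -0.006, 0.002, -0.001, -0.003], 'tau': [0.004, -52.022, -9.434, -11.272, 0.007, 0.032, -0.002], 'eef_pos': [483.974, -296.44, 86.187], 'tool_rot': [-1.572, 0.001, 1.973], 'force': [-0.052, 0.351, 0.392], 'torque': [0.041, 0.011, -0.009], 'width': 85.117}
```

View pics/w4.png

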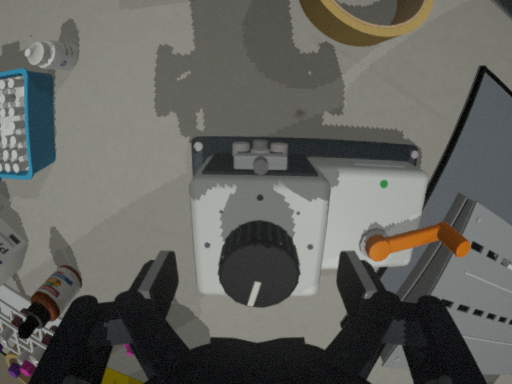

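Request:
apply_moves(
  motion=[
    [0,0,0,0,6],
    [0,0,0,0,4.5],
    [0,0,0,0,3.8],
    [0,0,0,0,3.8],
    [0,0,0,0,3.8],
    [0,0,0,0,3.8],
  ],
)

```text
clock: 6.88
eef_pos: [483.1, -296.0, 86.1]
tool_rot: [-1.571, -0.0, 1.973]
force: [-1.8, 1.2, 6.2]
width: 38.8
```

```bash
python3 w.py w5
```

```text
{'clock': 6.875, 'qpos': [0.935, 0.81, -0.704, 1.863, 0.753, 0.756, 1.78], 'qd': [0.001, -0.001, 0.001, -0.002, 0.001, 0.001, 0.001], 'tau': [0.027, -50.367, -8.802, -11.873, 0.488, -0.556, 0.041], 'eef_pos': [483.117, -295.951, 86.104], 'tool_rot': [-1.571, -0.0, 1.973], 'force': [-1.814, 1.199, 6.169], 'torque': [0.381, 0.452, -0.022], 'width': 38.835}
```

View pics/w5.png

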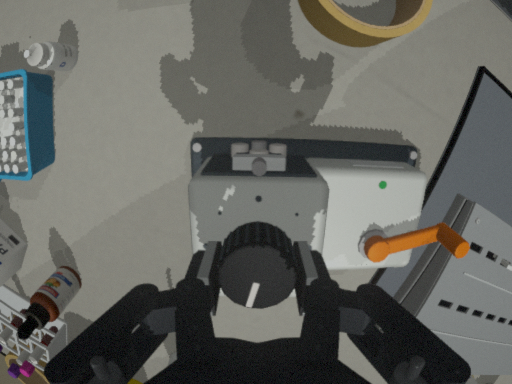

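Request:
apply_moves(
  motion=[
    [0,0,0,0.1,3.8],
    [0,0,0,0.2,3.8],
    [0,0,0,0.3,3.8],
    [0,0,0,0.4,3.8],
    [0,0,0,0.5,3.8],
  ],
)

```text
clock: 7.55
eef_pos: [483.1, -295.9, 86.1]
tool_rot: [-1.571, 0.0, 1.47]
force: [-2.5, 0.6, 5.9]
width: 38.6
```

```bash
cat > r.py <<'E'
from h import *
s=ctrl.read_state(); print('t',s['clock'],'j7',np.round(s['qpos'][6],4),'yaw',np.round(s['tool_rot'],4)[2],'pos',np.round(s['eef_pos'],1),'F',np.round(s['force'],2),'T',np.round(s['torque'],3),'tau',np.round(s['tau'],3),'w',np.round(s['width'],2))
E
python3 r.py; python3 w.py w6
```

```text
t 7.55 j7 1.3798 yaw 1.4704 pos [ 483.1 -295.9   86.1] F [-2.53  0.64  5.9 ] T [0.383 0.395 0.134] tau [  0.853 -50.3    -7.274 -12.333   0.525  -0.495   0.537] w 38.57
{'clock': 7.55, 'qpos': [0.861, 0.774, -0.575, 1.865, 0.637, 0.694, 1.38], 'qd': [-0.123, -0.052, 0.209, 0.002, -0.193, -0.093, -0.621], 'tau': [0.853, -50.3, -7.274, -12.333, 0.525, -0.495, 0.537], 'eef_pos': [483.12, -295.878, 86.084], 'tool_rot': [-1.571, 0.0, 1.47], 'force': [-2.526, 0.64, 5.901], 'torque': [0.383, 0.395, 0.134], 'width': 38.569}
```

View pics/w6.png

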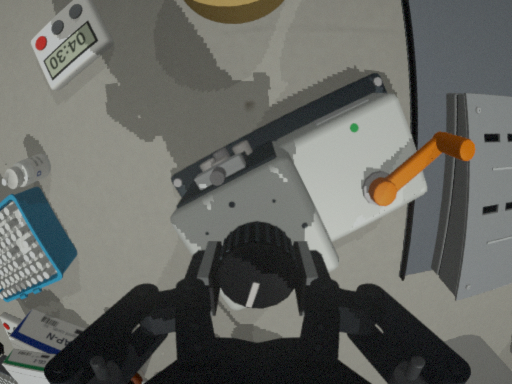

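Request:
apply_moves(
  motion=[
    [0,0,0,0.1,3.8],
    [0,0,0,0.2,3.8],
    [0,0,0,0.3,3.8],
    [0,0,0,0.4,3.8],
    [0,0,0,0.5,3.8],
    [0,0,0,0.6,3.8],
    [0,0,0,0.7,3.8],
    [0,0,0,0.8,3.8],
    [0,0,0,0.9,3.8],
    [0,0,0,1.0,3.8],
    [0,0,0,1.1,3.8],
    [0,0,0,1.2,3.8],
    [0,0,0,1.2,3.8],
  ],
)

```text
clock: 9.22
eef_pos: [483.2, -295.8, 86.1]
tool_rot: [-1.571, 0.0, 0.274]
force: [-1.2, 1.8, 6.2]
width: 39.1
```

```bash
python3 r.py; python3 r.py
```

```text
t 9.225 j7 0.4903 yaw 0.2735 pos [ 483.2 -295.8   86.1] F [-1.24  1.81  6.17] T [ 0.325  0.295 -0.118] tau [-2.3000e-02 -5.0088e+01 -2.2670e+00 -1.2419e+01  2.7600e-01 -6.8800e-01
 -6.8000e-02] w 39.07
t 9.225 j7 0.4903 yaw 0.2735 pos [ 483.2 -295.8   86.1] F [-1.24  1.81  6.17] T [ 0.325  0.295 -0.118] tau [-2.3000e-02 -5.0088e+01 -2.2670e+00 -1.2419e+01  2.7600e-01 -6.8800e-01
 -6.8000e-02] w 39.07
```

Request:
apply_moves(
  motion=[
    [0,0,0,0,3.9],
    [0,0,0,0,3.9],
    [0,0,0,0,3.9],
    [0,0,0,0.05,3.9],
    [0,0,0,0.1,3.9],
  ],
)

```text
clock: 9.85
eef_pos: [483.2, -295.8, 86.0]
tool_rot: [-1.57, -0.0, 0.173]
force: [-1.3, 1.1, 6.2]
width: 39.1
```

```bash
python3 r.py
```

```text
t 9.85 j7 0.4193 yaw 0.1732 pos [ 483.2 -295.8   86. ] F [-1.34  1.1   6.19] T [0.314 0.296 0.07 ] tau [  0.736 -50.237  -2.105 -12.472   0.269  -0.617   0.189] w 39.09
```

Request:
apply_moves(
  motion=[
    [0,0,0,0,4.0],
    [0,0,0,0,4.0],
    [0,0,0,0,4.0],
    [0,0,0,0.05,4.0],
    [0,0,0,0.1,4.0],
  ],
)

```text
clock: 10.48
eef_pos: [483.2, -296.4, 85.3]
tool_rot: [-1.571, -0.0, 0.07]
force: [0.4, -0.6, 0.4]
width: 39.9
```

```bash
python3 r.py; python3 w.py w7
```

```text
t 10.475 j7 0.3465 yaw 0.0695 pos [ 483.2 -296.4   85.3] F [ 0.37 -0.64  0.41] T [ 0.063 -0.02   0.021] tau [ 4.5300e-01 -5.3274e+01 -2.2970e+00 -1.2221e+01  1.4800e-01  2.5000e-02
  3.0100e-01] w 39.86
{'clock': 10.475, 'qpos': [0.628, 0.717, -0.197, 1.872, 0.238, 0.576, 0.347], 'qd': [-0.071, -0.01, 0.112, 0.003, -0.128, -0.018, -0.279], 'tau': [0.453, -53.274, -2.297, -12.221, 0.148, 0.025, 0.301], 'eef_pos': [483.237, -296.422, 85.265], 'tool_rot': [-1.571, -0.0, 0.07], 'force': [0.368, -0.636, 0.409], 'torque': [0.063, -0.02, 0.021], 'width': 39.858}
```

View pics/w7.png

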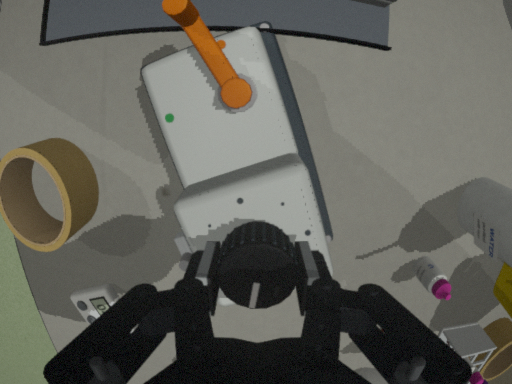

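Request:
apply_moves(
  motion=[
    [0,0,0,0,3.8],
    [0,0,0,0,3.8],
    [0,0,0,0,3.8],
  ],
)

```text
clock: 10.9
eef_pos: [483.2, -296.4, 85.5]
tool_rot: [-1.571, -0.0, 0.073]
force: [-0.8, 0.3, 3.0]
width: 38.7
```

```bash
python3 r.py; python3 - <<'E'
import cv2
for n in ('w5','w6','w7'):
    im=cv2.imread(f'pics/{n}.png'); cv2.imwrite(f'pics/{n}c.png',cv2.resize(im[215:315,205:315],None,fx=2.4,fy=2.4,interpolation=cv2.INTER_CUBIC))
cv2.imwrite('pics/cmp.png',cv2.hconcat([cv2.imread(f'pics/{n}c.png') for n in ('w5','w6','w7')]))
E
```

```text
t 10.9 j7 0.3489 yaw 0.0729 pos [ 483.2 -296.4   85.5] F [-0.75  0.31  2.97] T [ 0.092  0.208 -0.106] tau [ -0.111 -51.494  -2.017 -12.094   0.134  -0.31    0.096] w 38.7
```

View pics/cmp.png

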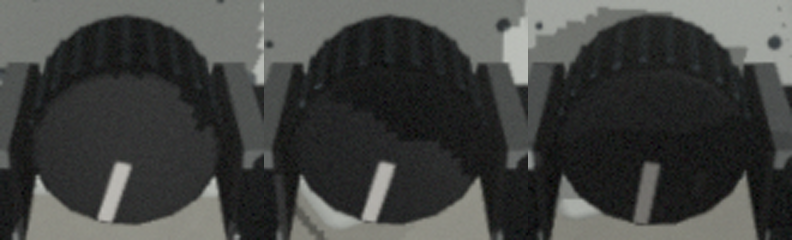

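Request:
apply_moves(
  motion=[
    [0,0,0,0.03,3.8],
    [0,0,0,0.06,3.8],
    [0,0,0,0.09,3.8],
    [0,0,0,0.09,3.8],
  ],
)

```text
clock: 11.4
eef_pos: [483.2, -296.4, 85.5]
tool_rot: [-1.571, 0.0, -0.019]
force: [-0.8, 1.2, 5.7]
width: 38.8
```

```bash
python3 r.py
```

```text
t 11.4 j7 0.2847 yaw -0.0187 pos [ 483.2 -296.4   85.5] F [-0.82  1.22  5.73] T [ 0.171  0.223 -0.113] tau [ -0.207 -50.702  -1.669 -12.068   0.127  -0.467   0.064] w 38.81
```

Request:
apply_moves(
  motion=[
    [0,0,0,0.03,3.8],
    [0,0,0,0.06,3.8],
  ],
)

```text
clock: 11.65
eef_pos: [483.2, -296.4, 85.5]
tool_rot: [-1.571, 0.0, -0.079]
force: [-2.2, 1.4, 5.3]
width: 38.8
```

```bash
python3 r.py
```

```text
t 11.65 j7 0.2426 yaw -0.0788 pos [ 483.2 -296.4   85.5] F [-2.19  1.38  5.27] T [0.103 0.317 0.118] tau [ 2.3300e-01 -5.0650e+01 -1.5040e+00 -1.2129e+01  2.7000e-02 -4.8400e-01
  7.0000e-02] w 38.83
```

Request:
apply_moves(
  motion=[
    [0,0,0,0.03,3.8],
    [0,0,0,0.06,3.8],
  ],
)

```text
clock: 11.9
eef_pos: [483.1, -296.4, 85.5]
tool_rot: [-1.571, 0.0, -0.139]
force: [-1.4, -0.2, 6.0]
width: 38.9
```

```bash
python3 r.py
```

```text
t 11.9 j7 0.2008 yaw -0.1388 pos [ 483.1 -296.4   85.5] F [-1.38 -0.2   6.03] T [0.136 0.296 0.121] tau [ 2.0600e-01 -5.0639e+01 -1.2940e+00 -1.2149e+01  2.0000e-02 -5.0100e-01
  6.9000e-02] w 38.87
```

Request:
apply_moves(
  motion=[
    [0,0,0,0.02,3.8],
    [0,0,0,0.04,3.8],
  ],
)

```text
clock: 12.15
eef_pos: [483.1, -296.4, 85.5]
tool_rot: [-1.571, 0.0, -0.179]
force: [-1.5, 1.0, 5.5]
width: 38.7
```

```bash
cat > t.py <<'E'
from h import *
s=ctrl.read_state(); print(s['clock'],'yaw %.4f Tz %.3f tau7 %.3f j7 %.4f qd7 %.3f'%(s['tool_rot'][2],s['torque'][2],s['tau'][6],s['qpos'][6],s['qd'][6]),'F',np.round(s['force'],1))
E
python3 t.py
```

```text
12.15 yaw -0.1785 Tz 0.151 tau7 0.012 j7 0.1733 qd7 -0.111 F [-1.5  1.   5.5]
```

Request:
apply_moves(
  motion=[
    [0,0,0,0.02,3.8],
    [0,0,0,0.04,3.8],
  ],
)

```text
clock: 12.4
eef_pos: [483.1, -296.4, 85.5]
tool_rot: [-1.571, 0.0, -0.218]
force: [-0.8, 1.1, 5.7]
width: 38.3
```

```bash
python3 t.py
```

```text
12.4 yaw -0.2185 Tz 0.083 tau7 0.012 j7 0.1455 qd7 -0.111 F [-0.8  1.1  5.7]
```

Request:
apply_moves(
  motion=[
    [0,0,0,0.02,3.8],
    [0,0,0,0.04,3.8],
  ],
)

```text
clock: 12.65
eef_pos: [483.1, -296.4, 85.5]
tool_rot: [-1.571, 0.0, -0.258]
force: [-2.2, 0.8, 5.9]
width: 38.7
```

```bash
python3 t.py
```

```text
12.65 yaw -0.2585 Tz 0.121 tau7 0.012 j7 0.1178 qd7 -0.111 F [-2.2  0.8  5.9]
```

Request:
apply_moves(
  motion=[
    [0,0,0,0.02,3.8],
    [0,0,0,0.04,3.8],
  ],
)

```text
clock: 12.9
eef_pos: [483.1, -296.4, 85.5]
tool_rot: [-1.571, 0.0, -0.298]
force: [-2.4, 0.7, 5.5]
width: 38.7
```

```bash
python3 t.py
```

```text
12.9 yaw -0.2985 Tz 0.125 tau7 0.012 j7 0.0902 qd7 -0.109 F [-2.4  0.7  5.5]
```

Request:
apply_moves(
  motion=[
    [0,0,0,0.02,3.8],
    [0,0,0,0.04,3.8],
  ],
)

```text
clock: 13.15
eef_pos: [483.0, -296.4, 85.5]
tool_rot: [-1.571, 0.0, -0.338]
force: [-0.9, 0.6, 5.4]
width: 38.8
```

```bash
python3 t.py
```

```text
13.15 yaw -0.3385 Tz 0.097 tau7 0.011 j7 0.0626 qd7 -0.109 F [-0.9  0.6  5.4]
```

Request:
apply_moves(
  motion=[
    [0,0,0,0.02,3.8],
    [0,0,0,0.04,3.8],
  ],
)

```text
clock: 13.4
eef_pos: [483.0, -296.4, 85.5]
tool_rot: [-1.571, 0.0, -0.378]
force: [-1.6, 0.0, 5.9]
width: 38.9
```

```bash
python3 t.py
```

```text
13.4 yaw -0.3785 Tz 0.070 tau7 0.011 j7 0.0350 qd7 -0.111 F [-1.6  0.   5.9]
```

Request:
apply_moves(
  motion=[
    [0,0,0,0.02,3.8],
    [0,0,0,0.04,3.8],
  ],
)

```text
clock: 13.65
eef_pos: [483.0, -296.4, 85.5]
tool_rot: [-1.571, 0.0, -0.418]
force: [-1.5, 1.3, 5.2]
width: 38.7
```

```bash
python3 t.py
```

```text
13.65 yaw -0.4185 Tz 0.118 tau7 0.011 j7 0.0074 qd7 -0.110 F [-1.5  1.3  5.2]
```

Request:
apply_moves(
  motion=[
    [0,0,0,0.02,3.8],
    [0,0,0,0.04,3.8],
  ],
)

```text
clock: 13.9
eef_pos: [483.0, -296.4, 85.5]
tool_rot: [-1.571, 0.0, -0.458]
force: [-1.1, 0.6, 5.7]
width: 38.7
```

```bash
python3 t.py
```

```text
13.9 yaw -0.4585 Tz 0.076 tau7 0.011 j7 -0.0201 qd7 -0.110 F [-1.1  0.6  5.7]
```

Request:
apply_moves(
  motion=[
    [0,0,0,0.02,3.8],
    [0,0,0,0.04,3.8],
  ],
)

```text
clock: 14.15
eef_pos: [483.0, -296.4, 85.5]
tool_rot: [-1.571, 0.0, -0.499]
force: [-1.6, 0.4, 6.2]
width: 38.8
```

```bash
python3 t.py
```

```text
14.15 yaw -0.4985 Tz 0.111 tau7 0.011 j7 -0.0476 qd7 -0.108 F [-1.6  0.4  6.2]
```

Request:
apply_moves(
  motion=[
    [0,0,0,0.02,3.8],
    [0,0,0,0.04,3.8],
  ],
)

```text
clock: 14.4
eef_pos: [483.0, -296.4, 85.5]
tool_rot: [-1.571, 0.0, -0.538]
force: [-1.8, 1.1, 5.9]
width: 39.1
```

```bash
python3 t.py
```

```text
14.4 yaw -0.5385 Tz 0.089 tau7 0.011 j7 -0.0751 qd7 -0.107 F [-1.8  1.1  5.9]
```

Request:
apply_moves(
  motion=[
    [0,0,0,0.02,3.8],
    [0,0,0,0.04,3.8],
  ],
)

```text
clock: 14.65
eef_pos: [483.0, -296.3, 85.5]
tool_rot: [-1.571, 0.0, -0.578]
force: [-1.9, 0.7, 7.2]
width: 38.7
```

```bash
python3 t.py
```

```text
14.65 yaw -0.5785 Tz 0.070 tau7 0.011 j7 -0.1025 qd7 -0.107 F [-1.9  0.7  7.2]
```

Request:
apply_moves(
  motion=[
    [0,0,0,0.02,3.8],
    [0,0,0,0.04,3.8],
  ],
)

```text
clock: 14.9
eef_pos: [482.9, -296.3, 85.5]
tool_rot: [-1.571, 0.0, -0.619]
force: [-1.5, 1.1, 5.2]
width: 38.9
```

```bash
python3 t.py
```

```text
14.9 yaw -0.6185 Tz 0.121 tau7 0.010 j7 -0.1299 qd7 -0.108 F [-1.5  1.1  5.2]
```

Request:
apply_moves(
  motion=[
    [0,0,0,0.02,3.8],
    [0,0,0,0.04,3.8],
  ],
)

```text
clock: 15.15
eef_pos: [482.9, -296.3, 85.5]
tool_rot: [-1.571, 0.0, -0.658]
force: [-1.5, 0.6, 6.5]
width: 38.7
```

```bash
python3 t.py
```

```text
15.15 yaw -0.6584 Tz 0.122 tau7 0.010 j7 -0.1572 qd7 -0.107 F [-1.5  0.6  6.5]
```

Request:
apply_moves(
  motion=[
    [0,0,0,0.02,3.8],
    [0,0,0,0.04,3.8],
  ],
)

```text
clock: 15.4
eef_pos: [482.9, -296.3, 85.5]
tool_rot: [-1.571, 0.0, -0.698]
force: [-2.6, 1.0, 5.6]
width: 38.7
```

```bash
python3 t.py
```

```text
15.4 yaw -0.6985 Tz 0.158 tau7 0.010 j7 -0.1846 qd7 -0.108 F [-2.6  1.   5.6]
```

Request:
apply_moves(
  motion=[
    [0,0,0,0.02,3.8],
    [0,0,0,0.04,3.8],
  ],
)

```text
clock: 15.65
eef_pos: [482.9, -296.3, 85.5]
tool_rot: [-1.571, 0.0, -0.738]
force: [-2.2, 0.3, 5.1]
width: 39.4
```

```bash
python3 t.py
```

```text
15.65 yaw -0.7384 Tz 0.100 tau7 0.010 j7 -0.2120 qd7 -0.109 F [-2.2  0.3  5.1]
```

Request:
apply_moves(
  motion=[
    [0,0,0,0.02,3.8],
    [0,0,0,0.04,3.8],
  ],
)

```text
clock: 15.9
eef_pos: [482.9, -296.3, 85.5]
tool_rot: [-1.571, 0.0, -0.778]
force: [-2.0, 1.2, 5.8]
width: 38.7
```

```bash
python3 t.py
```

```text
15.9 yaw -0.7785 Tz 0.056 tau7 0.010 j7 -0.2393 qd7 -0.109 F [-2.   1.2  5.8]
```

Request:
apply_moves(
  motion=[
    [0,0,0,0.02,3.8],
    [0,0,0,0.04,3.8],
  ],
)

```text
clock: 16.15
eef_pos: [482.9, -296.3, 85.5]
tool_rot: [-1.571, 0.0, -0.818]
force: [-2.1, 0.5, 6.6]
width: 38.7
```

```bash
python3 t.py
```

```text
16.15 yaw -0.8184 Tz 0.080 tau7 0.010 j7 -0.2666 qd7 -0.109 F [-2.1  0.5  6.6]
```

Request:
apply_moves(
  motion=[
    [0,0,0,0.02,3.8],
    [0,0,0,0.04,3.8],
  ],
)

```text
clock: 16.4
eef_pos: [482.9, -296.2, 85.5]
tool_rot: [-1.571, 0.001, -0.858]
force: [-2.0, 0.8, 5.7]
width: 38.6
```

```bash
python3 t.py; python3 w.py w8 >/dev/null; python3 - <<'E'
import cv2
for n in ('w5','w7','w8'):
    im=cv2.imread(f'pics/{n}.png'); cv2.imwrite(f'pics/{n}c.png',cv2.resize(im[215:315,205:315],None,fx=2.4,fy=2.4,interpolation=cv2.INTER_CUBIC))
cv2.imwrite('pics/cmp2.png',cv2.hconcat([cv2.imread(f'pics/{n}c.png') for n in ('w5','w7','w8')]))
E
```

```text
16.4 yaw -0.8584 Tz 0.119 tau7 0.010 j7 -0.2940 qd7 -0.107 F [-2.   0.8  5.7]
```

View pics/cmp2.png

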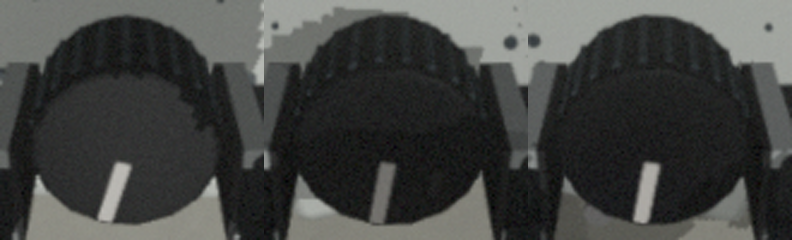

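Request:
apply_moves(
  motion=[
    [0,0,0,0.02,3.8],
    [0,0,0,0.04,3.8],
  ],
)

```text
clock: 16.7
eef_pos: [482.9, -296.2, 85.5]
tool_rot: [-1.571, 0.001, -0.898]
force: [-2.4, 0.6, 6.2]
width: 39.1
```

```bash
python3 t.py
```

```text
16.7 yaw -0.8985 Tz 0.094 tau7 0.011 j7 -0.3213 qd7 -0.108 F [-2.4  0.6  6.2]
```

Request:
apply_moves(
  motion=[
    [0,0,0,0.02,3.8],
    [0,0,0,0.04,3.8],
  ],
)

```text
clock: 16.95
eef_pos: [482.9, -296.2, 85.5]
tool_rot: [-1.571, 0.001, -0.938]
force: [-2.3, 1.0, 6.2]
width: 38.8
```

```bash
python3 t.py
```

```text
16.95 yaw -0.9383 Tz 0.087 tau7 0.010 j7 -0.3486 qd7 -0.107 F [-2.3  1.   6.2]
```

Request:
apply_moves(
  motion=[
    [0,0,0,0.02,3.8],
    [0,0,0,0.04,3.8],
  ],
)

```text
clock: 17.2
eef_pos: [482.9, -296.2, 85.5]
tool_rot: [-1.571, 0.001, -0.978]
force: [-2.4, 1.9, 5.2]
width: 38.8
```

```bash
python3 t.py
```

```text
17.2 yaw -0.9784 Tz 0.103 tau7 0.010 j7 -0.3760 qd7 -0.110 F [-2.4  1.9  5.2]
```

Request:
apply_moves(
  motion=[
    [0,0,0,0.02,3.8],
    [0,0,0,0.04,3.8],
  ],
)

```text
clock: 17.45
eef_pos: [482.9, -296.2, 85.5]
tool_rot: [-1.571, 0.001, -1.018]
force: [-1.8, 0.7, 6.4]
width: 38.9
```

```bash
python3 t.py
```

```text
17.45 yaw -1.0184 Tz 0.066 tau7 0.010 j7 -0.4032 qd7 -0.108 F [-1.8  0.7  6.4]
```

Request:
apply_moves(
  motion=[
    [0,0,0,0.02,3.8],
    [0,0,0,0.04,3.8],
  ],
)

```text
clock: 17.7
eef_pos: [482.8, -296.2, 85.5]
tool_rot: [-1.571, 0.001, -1.058]
force: [-2.0, 0.8, 6.2]
width: 38.5
```

```bash
python3 t.py
```

```text
17.7 yaw -1.0584 Tz 0.087 tau7 0.010 j7 -0.4306 qd7 -0.109 F [-2.   0.8  6.2]
```

Request:
apply_moves(
  motion=[
    [0,0,0,0.02,3.8],
    [0,0,0,0.04,3.8],
  ],
)

```text
clock: 17.95
eef_pos: [482.8, -296.2, 85.5]
tool_rot: [-1.571, 0.001, -1.098]
force: [-1.4, 0.5, 6.0]
width: 38.8
```

```bash
python3 t.py
```

```text
17.95 yaw -1.0984 Tz 0.120 tau7 0.010 j7 -0.4578 qd7 -0.107 F [-1.4  0.5  6. ]
```

Request:
apply_moves(
  motion=[
    [0,0,0,0.02,3.8],
    [0,0,0,0.04,3.8],
  ],
)

```text
clock: 18.2
eef_pos: [482.8, -296.2, 85.5]
tool_rot: [-1.571, 0.001, -1.138]
force: [-2.6, 1.7, 6.1]
width: 38.7
```

```bash
python3 t.py
```

```text
18.2 yaw -1.1384 Tz 0.102 tau7 0.010 j7 -0.4852 qd7 -0.108 F [-2.6  1.7  6.1]
```

Request:
apply_moves(
  motion=[
    [0,0,0,0.02,3.8],
    [0,0,0,0.04,3.8],
  ],
)

```text
clock: 18.45
eef_pos: [482.8, -296.1, 85.5]
tool_rot: [-1.571, 0.001, -1.178]
force: [-2.8, 1.1, 6.0]
width: 38.2
```

```bash
python3 t.py
```

```text
18.45 yaw -1.1784 Tz 0.116 tau7 0.010 j7 -0.5125 qd7 -0.109 F [-2.8  1.1  6. ]
```

Request:
apply_moves(
  motion=[
    [0,0,0,0.02,3.8],
    [0,0,0,0.04,3.8],
  ],
)

```text
clock: 18.7
eef_pos: [482.8, -296.1, 85.5]
tool_rot: [-1.571, 0.001, -1.218]
force: [-1.4, 2.2, 6.0]
width: 38.8
```

```bash
python3 t.py
```

```text
18.7 yaw -1.2183 Tz 0.095 tau7 -0.003 j7 -0.5398 qd7 -0.108 F [-1.4  2.2  6. ]
```

Request:
apply_moves(
  motion=[
    [0,0,0,0.02,3.8],
  ],
)

```text
clock: 18.82
eef_pos: [482.8, -296.1, 85.5]
tool_rot: [-1.571, 0.001, -1.238]
force: [-1.9, 1.8, 6.0]
width: 38.7
```

```bash
python3 t.py
```

```text
18.825 yaw -1.2383 Tz 0.134 tau7 -0.039 j7 -0.5535 qd7 -0.108 F [-1.9  1.8  6. ]
```

Request:
apply_moves(
  motion=[
    [0,0,0,0.02,3.8],
  ],
)

```text
clock: 18.95
eef_pos: [482.8, -296.1, 85.5]
tool_rot: [-1.571, 0.001, -1.258]
force: [-1.4, 0.9, 5.0]
width: 39.2
```

```bash
python3 t.py
```

```text
18.95 yaw -1.2580 Tz 0.208 tau7 -0.088 j7 -0.5671 qd7 -0.107 F [-1.4  0.9  5. ]
```

Request:
apply_moves(
  motion=[
    [0,0,0,0.0,3.8],
  ],
)

```text
clock: 19.08
eef_pos: [482.7, -296.1, 85.5]
tool_rot: [-1.571, 0.001, -1.258]
force: [-1.7, 1.2, 6.6]
width: 38.6
```

```bash
python3 t.py; python3 w.py w9 >/dev/null; python3 t.py;python3 w.py w9b >/dev/null; python3 t.py
```

```text
19.075 yaw -1.2580 Tz 0.012 tau7 -0.076 j7 -0.5669 qd7 0.002 F [-1.7  1.2  6.6]
19.125 yaw -1.2579 Tz 0.043 tau7 -0.054 j7 -0.5669 qd7 -0.001 F [-1.5  0.9  6.2]
19.175 yaw -1.2579 Tz 0.013 tau7 -0.053 j7 -0.5669 qd7 0.001 F [-1.2  0.6  6.5]
```

```bash
cat > line.py <<'E'
from h import *
import sys
for n in sys.argv[1:]:
    im=cv2.imread(f'pics/{n}.png'); g=cv2.cvtColor(im,cv2.COLOR_BGR2GRAY).astype(float)
    c=g[280:308,240:275]; w=np.clip(c-70,0,None)
    m=(w>0).astype(np.uint8); k,l,st,ce=cv2.connectedComponentsWithStats(m)
    res=[]
    for rows in range(283,304):
        r=np.clip(g[rows,242:272]-65,0,None); 
        if r.max()>40: res.append((rows,(r*np.arange(242,272)).sum()/r.sum()))
    res=np.array(res); p=np.polyfit(res[:,0],res[:,1],1) if len(res)>4 else None
    print(n,len(res),p, 'x@293', np.polyval(p,293) if p is not None else None)
E
python3 line.py w5 w6 w7 w8 w9 w9b
python3 - <<'E'
import cv2
cv2.imwrite('pics/cmp3.png',cv2.hconcat([cv2.resize(cv2.imread(f'pics/{n}.png')[270:315,235:280],None,fx=8,fy=8,interpolation=cv2.INTER_NEAREST) for n in ('w8','w9')]))
E
```

```text
w5 21 [-3.26724301e-01  3.48333753e+02] x@293 252.6035329830094
w6 21 [-3.2323229e-01  3.4723848e+02] x@293 252.5314187672756
w7 20 [-1.96407249e-01  3.11775547e+02] x@293 254.2282226079308
w8 21 [-1.93271186e-01  3.10789912e+02] x@293 254.16145458325695
w9 21 [-1.88566443e-01  3.09440127e+02] x@293 254.19015908099306
w9b 21 [-1.88805556e-01  3.09512373e+02] x@293 254.19234452496386
```

View pics/cmp3.png

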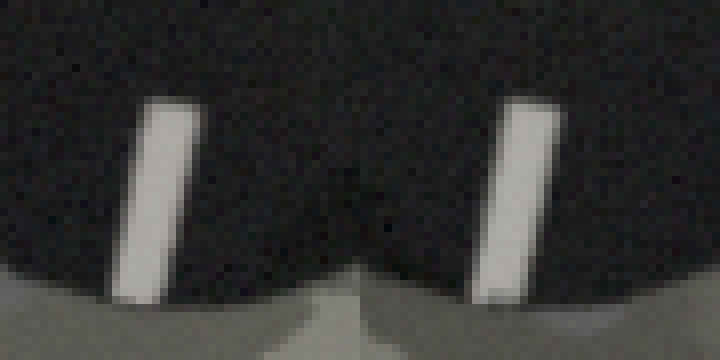

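Request:
apply_moves(
  motion=[
    [0,0,0,-0.1,3.8],
    [0,0,0,-0.2,3.8],
    [0,0,0,-0.3,3.8],
    [0,0,0,-0.4,3.8],
    [0,0,0,-0.5,3.8],
    [0,0,0,-0.6,3.8],
    [0,0,0,-0.7,3.8],
    [0,0,0,-0.8,3.8],
    [0,0,0,-0.9,3.8],
    [0,0,0,-1.0,3.8],
    [0,0,0,-1.1,3.8],
    [0,0,0,-1.2,3.8],
    [0,0,0,-1.3,3.8],
    [0,0,0,-1.4,3.8],
    [0,0,0,-1.5,3.8],
    [0,0,0,-1.56,3.8],
    [0,0,0,-1.6,3.8],
    [0,0,0,-1.615,3.8],
    [0,0,0,-1.615,3.8],
  ],
)

```text
clock: 21.55
eef_pos: [483.4, -296.4, 85.5]
tool_rot: [-1.571, -0.0, 0.357]
force: [-0.4, 0.7, 4.8]
width: 38.4
```

```bash
python3 t.py; python3 w.py w10 >/dev/null; python3 t.py; python3 line.py w9 w10
```

```text
21.55 yaw 0.3568 Tz 0.059 tau7 0.001 j7 0.5491 qd7 -0.002 F [-0.4  0.7  4.8]
21.6 yaw 0.3568 Tz 0.062 tau7 -0.015 j7 0.5491 qd7 0.003 F [-0.4  0.6  4.9]
w9 21 [-1.88566443e-01  3.09440127e+02] x@293 254.19015908099306
w10 20 [-1.97121046e-01  3.11976749e+02] x@293 254.22028221772035
```

Request:
apply_moves(
  motion=[
    [0,0,0,0,4.2],
    [0,0,0,0,5.0],
    [0,0,0,0,6.0],
    [0,0,0,0,6.0],
    [0,-4,0,0,6.0],
    [0,-8,0,0,6.0],
    [0,-12,0,0,6.0],
    [0,-12,0,0,6.0],
    [0,-12,0,0,6.0],
  ],
)

```text
clock: 22.72
eef_pos: [482.7, -296.3, 204.9]
tool_rot: [-1.57, 0.001, 0.358]
force: [-0.8, 0.2, 0.3]
width: 60.1
```

```bash
python3 w.py w11 pump knob_grip lever_post shoe_face roller_top; python3 -c "
import cv2
im=cv2.imread('pics/w11.png'); cv2.imwrite('pics/w11z.png',cv2.resize(im,(768,576),interpolation=cv2.INTER_CUBIC))"
```

```text
{'clock': 22.725, 'qpos': [0.732, 0.559, -0.352, 1.777, 0.246, 0.85, 0.622], 'qd': [-0.003, 0.021, 0.004, 0.012, 0.001, -0.0, -0.001], 'tau': [-0.04, -50.472, -3.731, -17.398, 0.004, -0.039, 0.001], 'eef_pos': [482.679, -296.312, 204.944], 'tool_rot': [-1.57, 0.001, 0.358], 'force': [-0.828, 0.17, 0.317], 'torque': [0.082, -0.03, 0.029], 'width': 60.095}
pump [([485.0, -298.4, -2.3], 0.78)]
knob_grip [([487.0, -296.6, 98.8], 0.95)]
lever_post [([434.4, -168.4, 73.7], 0.88)]
shoe_face [([438.3, -310.7, 55.6], 0.82)]
```

View pics/w11z.png

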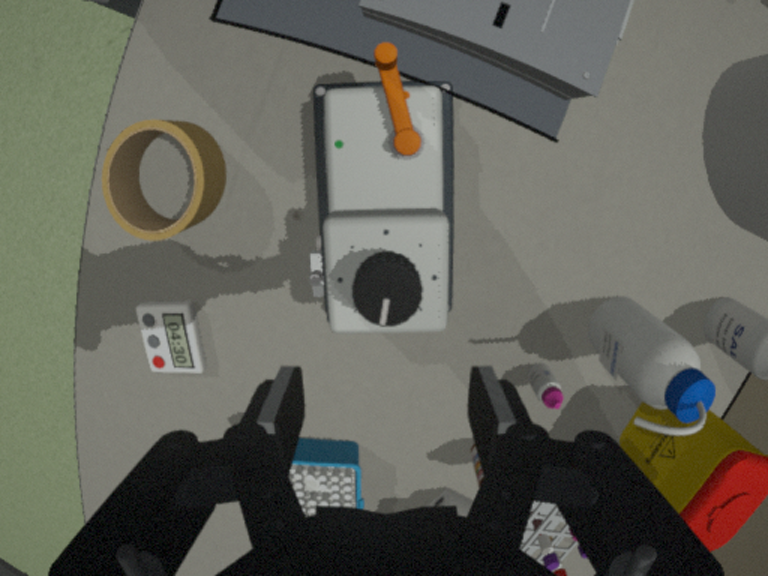

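```bash
cat >> h.py <<'E'
def eray(p,u,v):
    f=192/np.tan(np.radians(p['vfov']/2)); E=np.array(p['extrinsics'])
    d=np.array([(u-p['cx'])/f,-(v-p['cy'])/f,-1.]); R=E[:3,:3]; return -R.T@E[:3,3], R.T@d/np.linalg.norm(d)
def tri(rays):
    A=sum(np.eye(3)-np.outer(d,d) for o,d in rays); b=sum((np.eye(3)-np.outer(d,d))@o for o,d in rays); return np.linalg.solve(A,b)
E
python3 - <<'E'
from h import *
p=ctrl.get_image('top'); q=ctrl.get_image('scene'); save(p,'top1'); save(q,'scene1')
k=1.5625
for a,b in [((240,374),(313,495)),((243,250),(205,393)),((357,300),(368,312))]:
    print(tri([eray(p,a[0]/k,a[1]/k),eray(q,b[0]/k,b[1]/k)]))
c=cv2.imread('pics/scene1.png')[190:384,100:300]; cv2.imwrite('pics/s1z.png',cv2.resize(c,None,fx=3,fy=3,interpolation=cv2.INTER_CUBIC))
c=cv2.imread('pics/top1.png')[140:280,100:300]; cv2.imwrite('pics/t1z.png',cv2.resize(c,None,fx=4,fy=4,interpolation=cv2.INTER_CUBIC))
E
```

```text
[ 402.93335113 -131.65475597   33.15927852]
[ 575.65881172 -131.77874171   43.80674622]
[ 488.67092457 -300.04239642  107.00432766]
```

View pics/s1z.png

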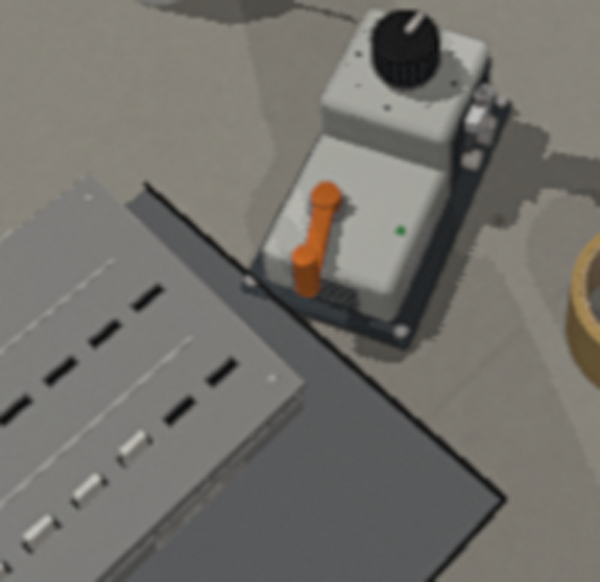

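View pics/t1z.png

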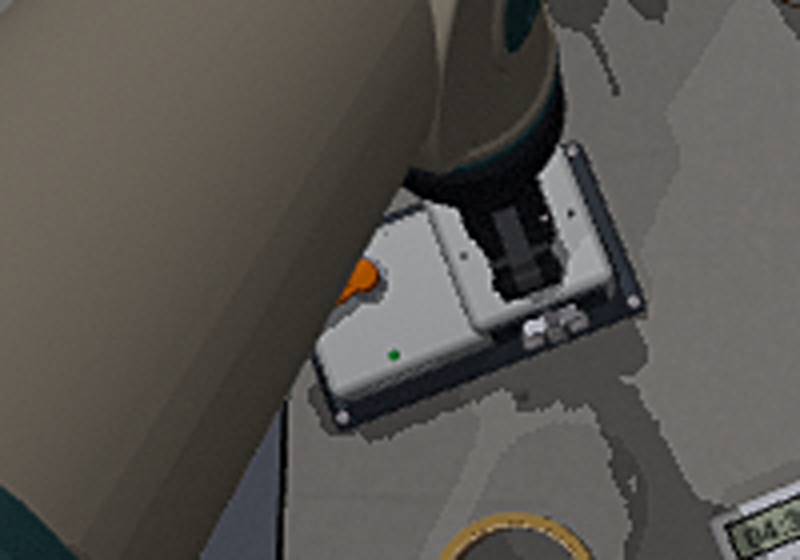

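Request:
apply_moves(
  motion=[
    [0,0,5,-0.1,6.0],
    [0,0,10,-0.2,5.0],
    [0,2,13.9,-0.24,4.5],
    [0,5,13.9,-0.24,4.0],
    [0,8,13.9,-0.24,4.0],
    [0,8,13.9,-0.24,4.0],
    [0,8,13.9,-0.24,4.0],
  ],
)

```text
clock: 24.0
eef_pos: [435.1, -166.2, 126.0]
tool_rot: [-1.571, -0.001, 0.598]
force: [-0.3, 1.2, 0.7]
width: 40.3
```

```bash
python3 w.py w12 lever_post pump
```

```text
{'clock': 24.0, 'qpos': [0.553, 0.562, -0.355, 2.114, 0.378, 0.525, 0.515], 'qd': [0.005, -0.015, -0.003, -0.007, 0.002, -0.003, -0.002], 'tau': [-0.135, -42.337, -2.946, -10.427, 0.007, 0.032, -0.0], 'eef_pos': [435.137, -166.247, 125.986], 'tool_rot': [-1.571, -0.001, 0.598], 'force': [-0.293, 1.206, 0.669], 'torque': [0.013, -0.072, 0.023], 'width': 40.311}
lever_post [([433.7, -167.4, 75.7], 0.56)]
pump [([483.6, -299.3, -2.0], 0.71)]
```

View pics/w12.png

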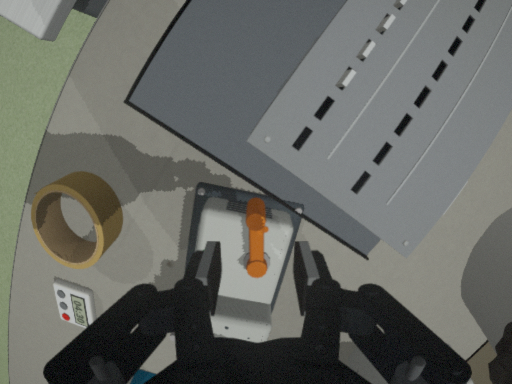

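```bash
python3 - <<'E'
from h import *
s=ctrl.read_state(); p=ctrl.get_image('wrist')
im=cv2.imread('pics/w12.png')
for X in [(434,-166.5,85),(434,-166.5,58),(465.5,-211.6,60)]:
    q=wproj(p,s,X); print(q); cv2.circle(im,tuple(int(round(a*1)) for a in q),1,(255,0,0),-1)
print(atz(*wray(p,s,257,201),85))
cv2.imwrite('pics/w12z.png',cv2.resize(im[180:300,190:320],None,fx=5,fy=5,interpolation=cv2.INTER_CUBIC))
E
```

```text
[253.47020356 220.66892734]
[253.82561383 206.15903442]
[254.95598291 268.35121771]
[ 427.98723595 -153.39369561   85.        ]
```

View pics/w12z.png

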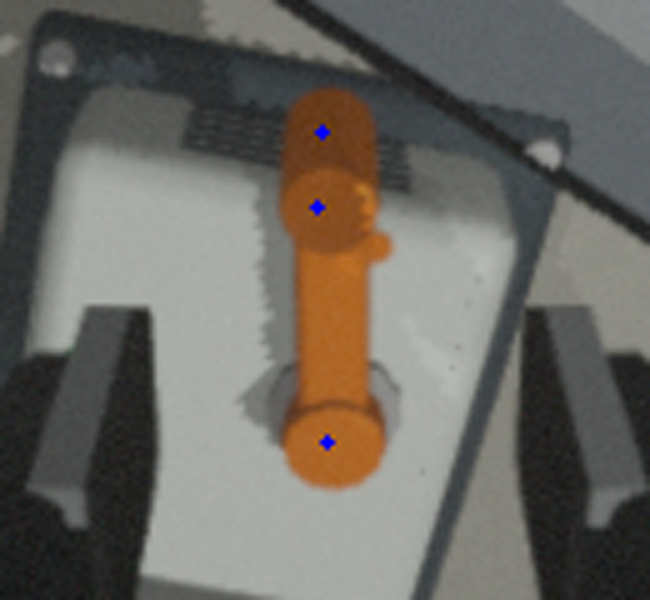

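Request:
apply_moves(
  motion=[
    [0,3,0,0,4.0],
    [0,5,0,0,4.0],
    [0,6.3,0,0,4.0],
    [0,6.3,0,0,4.0],
    [0,6.3,0,0,4.0],
  ],
)

```text
clock: 24.82
eef_pos: [435.0, -166.3, 62.9]
tool_rot: [-1.572, -0.001, 0.598]
force: [-0.1, 0.1, -0.0]
width: 39.9
```

```bash
python3 w.py w13
```

```text
{'clock': 24.825, 'qpos': [0.48, 0.675, -0.255, 2.154, 0.462, 0.362, 0.441], 'qd': [0.001, -0.006, -0.001, 0.0, 0.002, 0.0, 0.0], 'tau': [-0.077, -45.714, -2.263, -7.249, 0.005, 0.009, 0.0], 'eef_pos': [435.033, -166.281, 62.918], 'tool_rot': [-1.572, -0.001, 0.598], 'force': [-0.069, 0.147, -0.017], 'torque': [0.017, -0.043, 0.007], 'width': 39.923}
```

View pics/w13.png

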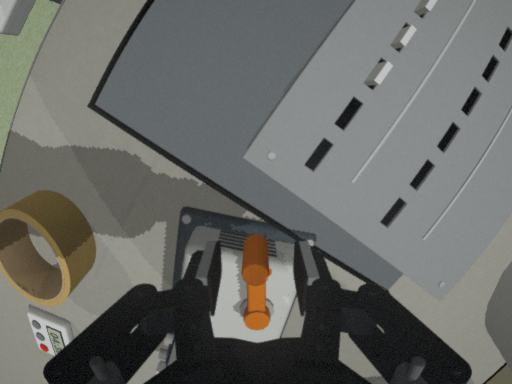

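Request:
apply_moves(
  motion=[
    [0,0,0,0,2.5],
    [0,0,0,0,1.2],
    [0,0,0,0,1.2],
    [0,0,0,0,1.2],
    [0,0,0,0,1.2],
  ],
)

```text
clock: 25.5
eef_pos: [434.7, -166.3, 62.7]
tool_rot: [-1.571, -0.0, 0.598]
force: [1.0, -1.1, 6.4]
width: 12.5
```

```bash
python3 w.py w14
```

```text
{'clock': 25.5, 'qpos': [0.479, 0.676, -0.255, 2.154, 0.462, 0.362, 0.441], 'qd': [0.0, 0.001, 0.0, 0.001, 0.001, -0.001, -0.0], 'tau': [-0.165, -43.613, -2.268, -7.168, 0.04, -0.281, 0.026], 'eef_pos': [434.654, -166.344, 62.701], 'tool_rot': [-1.571, -0.0, 0.598], 'force': [0.967, -1.071, 6.368], 'torque': [-0.019, 0.189, -0.016], 'width': 12.506}
```

View pics/w14.png

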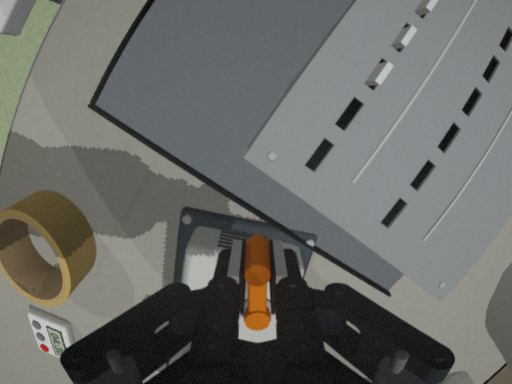

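Request:
apply_moves(
  motion=[
    [-0.55,0,-0.03,-0.07,1.2],
    [-1.09,0,-0.11,-0.15,1.2],
    [-1.62,0,-0.25,-0.22,1.2],
    [-2.13,0,-0.43,-0.3,1.2],
    [-2.63,0,-0.67,-0.37,1.2],
    [-3.09,0,-0.96,-0.45,1.2],
    [-3.53,0,-1.29,-0.52,1.2],
    [-3.93,0,-1.66,-0.6,1.2],
  ],
)

```text
clock: 26.55
eef_pos: [411.4, -199.2, 62.6]
tool_rot: [-1.57, -0.003, 1.204]
force: [-2.0, 6.3, 7.8]
width: 13.0
```

```bash
python3 w.py w15
```

```text
{'clock': 26.55, 'qpos': [0.676, 0.692, -0.417, 2.172, 0.694, 0.41, 0.899], 'qd': [0.221, 0.038, -0.194, -0.026, 0.21, 0.097, 0.522], 'tau': [1.989, -43.973, 0.12, -9.249, 0.596, 0.187, -0.876], 'eef_pos': [411.42, -199.24, 62.574], 'tool_rot': [-1.57, -0.003, 1.204], 'force': [-2.019, 6.325, 7.802], 'torque': [1.734, 0.335, 0.312], 'width': 12.981}
```

View pics/w15.png

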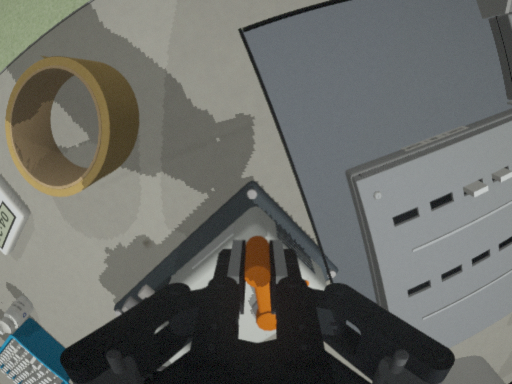

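Request:
apply_moves(
  motion=[
    [-0.53,0,-0.14,-0.07,1.2],
    [-1.05,0,-0.32,-0.14,1.2],
    [-1.54,0,-0.56,-0.21,1.2],
    [-2.0,0,-0.85,-0.28,1.2],
    [-2.23,0,-1.01,-0.32,1.2],
    [-2.23,0,-1.01,-0.32,1.2],
  ],
)

```text
clock: 27.35
eef_pos: [411.6, -225.3, 62.5]
tool_rot: [-1.569, -0.001, 1.52]
force: [-3.2, 3.4, 8.4]
width: 12.5
```

```bash
python3 w.py w16
```

```text
{'clock': 27.35, 'qpos': [0.791, 0.72, -0.519, 2.137, 0.782, 0.482, 1.183], 'qd': [-0.006, -0.001, 0.008, 0.003, -0.0, -0.001, -0.008], 'tau': [1.101, -43.919, -4.195, -9.499, 0.426, -0.591, -0.177], 'eef_pos': [411.621, -225.252, 62.482], 'tool_rot': [-1.569, -0.001, 1.52], 'force': [-3.151, 3.425, 8.357], 'torque': [0.682, 0.657, 0.227], 'width': 12.473}
```

View pics/w16.png

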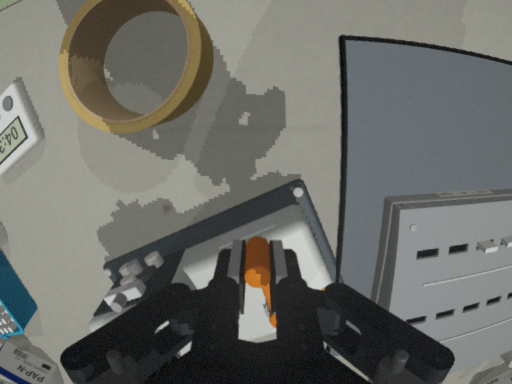

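Request:
apply_moves(
  motion=[
    [-0.2,0,-0.06,0,1.2],
    [-0.4,0,-0.14,0,1.2],
    [-0.5,0,-0.18,0,1.2],
  ],
)

```text
clock: 27.78
eef_pos: [412.3, -229.9, 62.4]
tool_rot: [-1.567, -0.001, 1.52]
force: [-4.6, 3.5, 9.1]
width: 12.7
```

```bash
python3 t.py; python3 r.py
```

```text
27.775 yaw 1.5199 Tz 0.220 tau7 -0.210 j7 1.1958 qd7 0.021 F [-4.6  3.5  9.1]
t 27.775 j7 1.1958 yaw 1.5199 pos [ 412.3 -229.9   62.4] F [-4.6   3.52  9.11] T [1.005 0.943 0.22 ] tau [  0.533 -44.252  -4.439 -10.201   0.636  -0.937  -0.21 ] w 12.7
```

Request:
apply_moves(
  motion=[
    [-0.1,0,-0.04,0,1.2],
  ],
)

```text
clock: 27.9
eef_pos: [412.6, -230.6, 62.4]
tool_rot: [-1.567, -0.002, 1.52]
force: [-4.2, 6.5, 9.6]
width: 12.3
```

```bash
python3 t.py; python3 r.py
```

```text
27.9 yaw 1.5202 Tz 0.291 tau7 -0.338 j7 1.1986 qd7 0.021 F [-4.2  6.5  9.6]
t 27.9 j7 1.1986 yaw 1.5202 pos [ 412.6 -230.6   62.4] F [-4.25  6.55  9.6 ] T [1.305 1.023 0.291] tau [  1.489 -44.487  -3.492 -11.23    0.891  -0.914  -0.338] w 12.34
```

Request:
apply_moves(
  motion=[
    [-0.1,0,-0.04,0,1.2],
  ],
)

```text
clock: 28.02
eef_pos: [413.0, -231.1, 62.4]
tool_rot: [-1.568, -0.002, 1.521]
force: [2.5, 5.3, 4.9]
width: 12.2
```

```bash
python3 r.py
```

```text
t 28.025 j7 1.2013 yaw 1.5207 pos [ 413.  -231.1   62.4] F [2.52 5.27 4.9 ] T [ 0.764 -0.655 -0.072] tau [ 1.7210e+00 -4.4672e+01 -3.1330e+00 -1.1414e+01  8.5800e-01 -7.0000e-03
 -2.3600e-01] w 12.18
```

Request:
apply_moves(
  motion=[
    [-0.1,0,-0.04,0,1.2],
  ],
)

```text
clock: 28.15
eef_pos: [413.6, -232.2, 62.3]
tool_rot: [-1.568, -0.003, 1.52]
force: [-4.8, 7.8, 8.5]
width: 12.9
```

```bash
python3 r.py
```

```text
t 28.15 j7 1.2035 yaw 1.5196 pos [ 413.6 -232.2   62.3] F [-4.8   7.78  8.49] T [1.643 0.911 0.072] tau [  2.022 -45.212  -2.973 -11.477   1.319  -0.596  -0.091] w 12.91
```

Request:
apply_moves(
  motion=[
    [-0.1,0,-0.04,0,1.2],
    [-0.2,0,-0.08,0,1.2],
  ],
)

```text
clock: 28.4
eef_pos: [413.7, -232.3, 62.2]
tool_rot: [-1.567, -0.005, 1.521]
force: [-6.5, 11.7, 11.3]
width: 13.1
```

```bash
python3 w.py w17; python3 -c "
import cv2
im=cv2.imread('pics/w17.png'); cv2.imwrite('pics/w17z.png',cv2.resize(im[180:384,90:380],None,fx=2.7,fy=2.7,interpolation=cv2.INTER_CUBIC))"
```

```text
{'clock': 28.4, 'qpos': [0.81, 0.728, -0.53, 2.12, 0.772, 0.499, 1.209], 'qd': [0.011, 0.007, -0.015, -0.01, -0.009, 0.013, 0.02], 'tau': [3.555, -45.207, -1.271, -13.505, 2.104, -0.648, -0.066], 'eef_pos': [413.666, -232.322, 62.241], 'tool_rot': [-1.567, -0.005, 1.521], 'force': [-6.519, 11.692, 11.346], 'torque': [2.516, 1.221, 0.037], 'width': 13.107}
```

View pics/w17z.png

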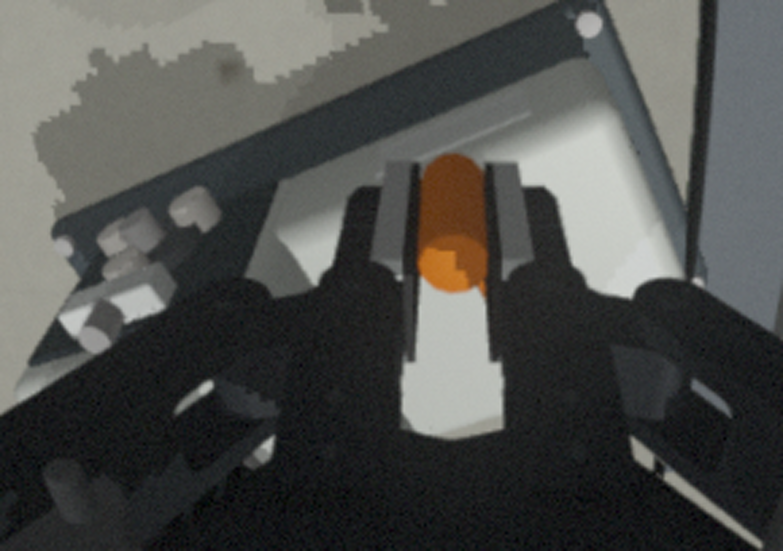

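Request:
apply_moves(
  motion=[
    [-0.1,0,-0.04,0,1.2],
    [-0.1,0,-0.04,0,1.2],
  ],
)

```text
clock: 28.7
eef_pos: [413.6, -232.3, 62.2]
tool_rot: [-1.566, -0.006, 1.521]
force: [-6.4, 14.3, 11.9]
width: 12.7
```

```bash
python3 r.py
```

```text
t 28.7 j7 1.2113 yaw 1.5212 pos [ 413.6 -232.3   62.2] F [-6.39 14.32 11.87] T [2.667 1.302 0.058] tau [ 3.8950e+00 -4.5028e+01 -1.0150e+00 -1.3909e+01  2.2380e+00 -6.7400e-01
 -2.9000e-02] w 12.67
```

Request:
apply_moves(
  motion=[
    [0,0,0,0,2.0],
    [0,0,0,0,3.0],
    [0.2,0,0,0,3.4],
    [0.2,0,0,0,3.4],
    [0.2,-4,0,0,3.4],
    [0.2,-8,0,0,3.4],
    [0.2,-12,0,0,3.4],
    [0.2,-16,0,0,3.4],
    [0.2,-16,0,0,3.4],
    [0.2,-16,0,0,3.4],
  ],
)

```text
clock: 29.95
eef_pos: [415.7, -236.0, 221.8]
tool_rot: [-1.57, 0.0, 1.517]
force: [-0.2, 0.2, -0.5]
width: 33.7
```

```bash
python3 w.py w18 pump lever_post knob_grip; python3 -c "
import cv2
im=cv2.imread('pics/w18.png'); cv2.imwrite('pics/w18z.png',cv2.resize(im,(768,576),interpolation=cv2.INTER_CUBIC))"
```

```text
{'clock': 29.95, 'qpos': [1.012, 0.498, -0.797, 1.979, 0.469, 0.858, 1.477], 'qd': [-0.008, 0.02, 0.007, 0.013, -0.002, 0.001, 0.0], 'tau': [0.024, -40.514, -7.176, -16.088, 0.0, -0.038, 0.004], 'eef_pos': [415.732, -236.0, 221.847], 'tool_rot': [-1.57, 0.0, 1.517], 'force': [-0.226, 0.215, -0.456], 'torque': [0.03, -0.012, -0.047], 'width': 33.711}
pump [([484.8, -298.0, -2.2], 0.64)]
knob_grip [([484.0, -295.2, 97.6], 0.65)]
```

View pics/w18z.png

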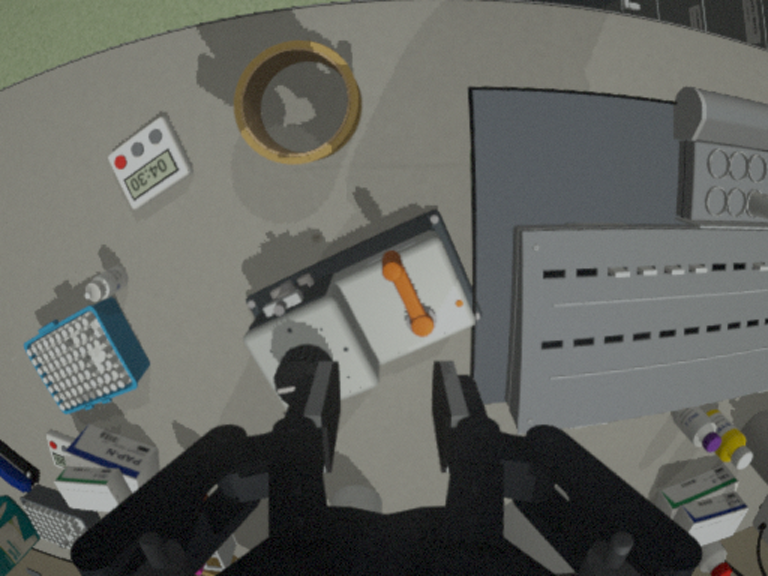

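Request:
apply_moves(
  motion=[
    [-3,0,-3.5,0.15,6.0],
    [-5.6,0,-7,0.3,6.0],
    [-5.6,0.5,-7,0.5,6.0],
    [-5.6,1,-7,0.65,6.0],
    [-5.6,1.7,-7,0.8,6.0],
    [-5.6,1.7,-7,0.98,6.0],
    [-5.6,1.7,-7,1.16,6.0],
    [-5.6,1.7,-7,1.16,6.0],
    [-5.6,1.7,-7,1.16,6.0],
  ],
)

```text
clock: 31.28
eef_pos: [483.2, -295.0, 204.9]
tool_rot: [-1.57, 0.0, 0.361]
force: [-0.6, 0.7, -0.3]
width: 59.8
```

```bash
python3 w.py w19 pump lever_post knob_grip; python3 -c "
import cv2
a=[cv2.imread(f'pics/{n}.png')[20:225,190:320] for n in ('w11','w19')]
cv2.imwrite('pics/c19.png',cv2.resize(cv2.hconcat(a),None,fx=2.9,fy=2.9,interpolation=cv2.INTER_CUBIC))"
```

```text
{'clock': 31.275, 'qpos': [0.78, 0.569, -0.432, 1.776, 0.301, 0.863, 0.571], 'qd': [0.007, -0.003, -0.007, -0.002, -0.002, -0.001, -0.01], 'tau': [-0.166, -49.102, -4.44, -16.719, 0.006, 0.004, -0.001], 'eef_pos': [483.229, -295.038, 204.871], 'tool_rot': [-1.57, 0.0, 0.361], 'force': [-0.586, 0.653, -0.256], 'torque': [0.019, 0.051, 0.005], 'width': 59.838}
pump [([482.4, -297.8, -1.8], 0.94)]
lever_post [([415.6, -230.5, 79.9], 0.65)]
knob_grip [([483.1, -295.4, 99.4], 0.65)]
```

View pics/c19.png

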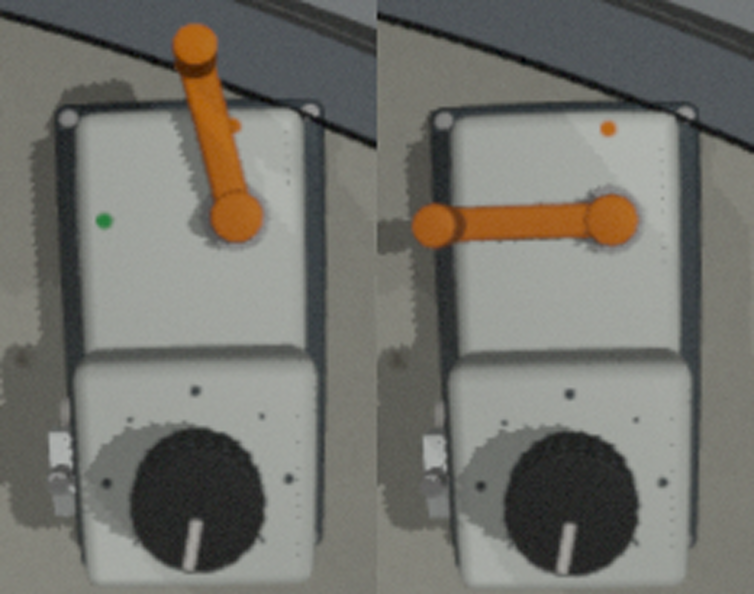

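The comparison shows the lever across the green dot, square to the shoulder, with its post at crop (435, 226) and its pivot at (610, 219). The knob's white line points the same way before and after the swing. The gripper is clear of everything, so I'm handing in.

```bash
python3 - <<'E'
from h import *
for n in ['timer','tape_roll','tip_box_blue','dropper_bottle','vial_10']:
    pass
q=ctrl.get_image('scene')
for n in ['timer','tape_roll','tip_box_blue','dropper_bottle','vial_10']:
    r=ctrl.mark_of(q,n); print(n,[np.round(a['location'],0).tolist() for a in r[:1]])
print(ctrl.finish_job())
E
```

```text
timer [[324.0, -433.0, -1.0]]
tape_roll [[293.0, -292.0, 3.0]]
tip_box_blue [[500.0, -554.0, -2.0]]
dropper_bottle [[647.0, -451.0, 0.0]]
vial_10 [[431.0, -497.0, -4.0]]
the job is handed in; nothing more can be done
None
```

The pump is set and locked, and I handed the job in at about 31 s.

**Bottoming:** I turned the knob clockwise in small steps while reading the wrist torque. It ran at about 0.1 N m. The resistance began to climb about 3.09 rad from the start, and I stopped at about 0.21 N m, below the 0.3 N m limit. By then the gripper and knob were about 0.045 rad past that first contact.

**Backing off:** I turned the knob anticlockwise to a quarter turn (1.571 rad) from first contact, counting out the 0.045 rad. The white line moved less than 0.01 rad against the gripper. The line's net turn from the start is about 1.50 rad, against 1.52 rad expected.

**Locking:** I gripped the lever's post and swung it along its arc until it stopped moving and the sideways force rose to about 14 N. I then released it and withdrew.

**Last checks:**
- The lever lies over the green dot, along the pump's -x.
- The knob's line points the same way as before the swing.
- The detector found all five loose things within about 5 mm of their first readings, which is close to its own accuracy.

**Uncertain points:**
- The stop felt slightly springy rather than perfectly hard, so the point of first contact is good to about 0.01 to 0.02 rad.
- A short try at a looser grip, midway through the free travel, let the fingers slip about 0.1 rad on the knob. The line showed it and I allowed for it.
- The 0.25 mm gap could not be measured directly.

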